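# Stop the balance rocking on its feet, then load its pan

## Task

The laboratory balance rocks: one of its two front feet hangs clear of the bench. Press lightly on its front corners to find which one gives, and turn the black knob over that foot clockwise (seen from above) until all four feet carry a fair share of the weight: not merely touching, and not so far that another foot is lifted. Never lean on the balance with more than a light hand. Let go so that it stands firm by itself, then set the small white sample bottle gently upright in the middle of the weighing pan, without pushing the balance or anything else about.

Things in the scene. Friction and masses are not known exactly. Their poses are not given: they have to be found in the camera images.
- balance: laboratory balance, 2.8 kg, loose on the bench. Origin: middle of its 190 x 206 mm (x, y) base plate, at bench level; x front to rear, y left, z up. Plate top 31 mm up; white weighing head over the rear half, from 10 mm ahead of the origin rearwards, top 71 mm up; low console with display between the front knobs, within 35 mm of the middle line, top under 52 mm
- pan: round steel weighing pan, 86 mm across, 5 mm thick, fixed on the head; origin at the centre of its underside. Centre of mass of the balance: 14 mm rear of the balance's origin, so it rests on both rear feet and one front foot
- screw_fl (a point): on the axis of the front-left levelling screw, level with the plate's top. On this axis a round black fluted knob, 36 mm across, 24 mm high, its flat top 43 to 49 mm above this point; its top is 75.5 mm over the bench when its foot stands, more when the foot hangs. Under it a steel collar 23 mm across, 10 mm high. Free room beside the knob: 27 mm to the console, 40 elsewhere. Grip at any angle
- screw_fr (a point): the same for the front-right screw. Both: right-hand thread, clockwise from above sends knob, spindle and foot down through the plate 8 mm per turn (1.27 mm per rad); once the foot bears on the bench the corner rises instead. Stays where left; friction 0.06 N m. From first contact of the foot, about 1.3 mm more moves all the load to it and lifts its neighbour; half of that shares it evenly
- rear_feet (a point): midway between the two plain rear feet (80 mm either side), at bench level. Feet are rubber. Pressed on its knob's top, a corner whose foot hangs sinks some 0.7 mm under the first 1 N and tips at 2 to 3 N, 1 to 4.5 mm in all, until its foot meets the bench; from there, as at a sound corner, it yields only about 0.03 mm per N.
- pan_top (a point): centre of the upper face of the weighing pan, 83 mm above the balance's origin; z up
- sample_vial: small capped sample bottle, white with a white cap, 29 mm across and 48 mm high, standing upright on the bench to the left of the balance; origin at the centre of its underside, z up. The sample changer behind it overhangs from 90 mm behind the bottle rearwards, 115 to 180 mm over the bench
- timer: flat grey timer, 62 x 68 x 20 mm, on the bench to the right of the balance; bystander
- beaker_b: glass beaker, 81 mm across the spout, 92 mm high, at the right rear; bystander
- sample_cup_3: small clear cup, 29 mm across, 32 mm high, left of the bottle; bystander
- tweezers: steel tweezers, 127 x 15 x 8 mm, lying on the left near the bench's edge; bystander
- marker: marker pen, 130 x 17 x 17 mm, lying behind the bottle; bystander
Not all that is in view belongs to the job. What is shaped like the sample_vial but yellow is not meant.

How it is judged:
By the outcome, as a careful person would: the job done as asked, in the order asked, and still so for the second after the job is handed in, with the robot touching nothing.
It also fails if it takes over 72 s, if anything falls off the work surface, if the arm or the gripper's body presses on something with over 40 N, if the wrist force passes 120 N, or if a joint passes its speed limit or range.

## Robot

A 6-joint arm with a two-finger parallel gripper is mounted at the origin on a cart in front of the work surface, level with it; the furniture and walls round the work are solid. World frame = base frame: x ahead of the robot, y to its left, z up, the work surface at z = 0. Lengths are in mm, angles in rad, forces in N, time in s.
With the tool pointing down it reaches from about 250 to 775 mm from the base axis. Payload 4 kg.
Tool frame: the origin (TCP) lies at the centre of the arm's flange, where the gripper is bolted on; the fingertips stand 173 mm ahead of it and the grasp point (between the pads) lies 155 mm ahead of it; z points along the fingers, y is the direction in which the jaws open and shut (so a half turn about z gives the same grasp; the last joint's range is limited). The gripper opens to 85 mm and grips with 20 to 120 N. Pads are 22 mm wide; open, the fingers measure 114 mm over their backs; the gripper's body (76 mm by 85 mm) begins 54 mm behind the grasp point. The pads swing forward as they close: fully open they stand 13 mm farther back than shut.
Start: joints at [-1.442, 0.087, 1.371, -0, 1.684, -0.103], TCP at [126.345, -535.292, 404.741] pointing down, gripper open.
Joint ranges: [-3.1, 3.1], [-0.76, 2.03], [0.27, 2.55], [-1.08, 4.22], [0.17, 2.65], [-2.57, 2.57]. Speed limits (rad/s): [2.79, 2.79, 3.14, 3.14, 3.14, 3.14].

## Interface

Orientations are given as a rotation vector (axis times angle).
In Python, from station import robot gives the robot as it stands.
- The arm moves only by the tool carry_out, never from a script. Its argument "series" is a list of rows, each an object with "offset": the shift along the tool's x, y, z in m, a list of three; "dr": the turn, a rotation vector about the tool's x, y, z in rad, a list of three; "fingers": the gripper's target within -1 to 1 (fully open at 1, half-way at 0, shut at -1). In form: [{"offset": [x, y, z], "dr": [wx, wy, wz], "fingers": fingers}, ...]. A call has exactly 10 rows; each row is the pose to reach, as a shift and turn from the pose commanded when the call began, along the tool's axes at that moment; what a row does not reach only later rows make up. A row lasts 1/10 s, in which the tool goes at most 50 mm and 8.59 degrees, less where a joint would pass 70% of its speed; a pose out of reach is approached as far as the arm can. A call with a gripper value outside its range is refused whole. The fingers move at their own pace and stop on an object; "squeeze" is the grip in N (left out, the last holds). Time passes only in rows, so rows that repeat a pose let the fingers close, or fill a call up. It gives the time, the measured TCP pose, the force and the opening at its end, in the units of the state.
- robot.get_state(): the state, without advancing time (a new reading comes with each control period).
- robot.read_camera(name): name is "side" or "top" or "wrist"; returns a dict with "pixels" (384x512x3 uint8, red, green, blue), "fx", "fy", "cx", "cy" (pixels), "R" (3x3) and "t" (3): a world point X has camera coordinates R X + t; the wrist camera has in their place "tool_from_camera" (4x4, takes a point from camera to tool coordinates, whose origin is the TCP and whose axes are the flange's). Camera axes: x right, y down, z forward; pixel columns grow to the right and rows downward; lengths in mm; the calibration is good to about 2 mm. A picture is of the moment at which its call begins: read the wrist's pose just before it. There is no depth.
- robot.job_done(): hands the job in, once; it reports no verdict.
The state is a dict: "t": time; "joint_pos": joint angles; "joint_velocities": joint speeds; "joint_efforts": joint torques, N m; "ee_pos": TCP position; "ee_rot": TCP orientation; "wrist_force": force on the tool from outside, world axes, zero at the start; "ft_torque": the same for the moment, N m; "finger_gap": finger opening in mm.
Only numpy, scipy, OpenCV 4.12 (cv2) and the standard library are available. Lean on these libraries where they do the work, as an engineer would, in place of code of your own. Each camera call takes 0.05 s, during which the arm holds its last target. There are 200 camera calls.

## Working session

There is one attempt and no reset: what is moved stays moved. The work goes in short steps, Python scripts to look and compute and a tool call to move; the robot and the scene stay as the last step left them, time stands still between calls to the robot, and variables do not carry over. Pictures are saved under pics/ and viewed, on a budget of 10 in all, crops included, one or two more only if the job needs it, and the job is handed in when it is done.

Besides the shell and the picture viewer there is one more tool, called after ">>>" as name(argument=value, ...), one argument or row to a line, values as JSON. carry_out: Moves the arm, as the interface text tells. Its arguments: {"type":"object","properties":{"series":{"type":"array"},"squeeze":{"type":"number"}},"required":["series"]}

```bash
mkdir -p pics; ls; python3 - <<'E'
from station import robot
import cv2,numpy as np
s=robot.get_state();print({k:np.round(v,3) for k,v in s.items()})
ims=[]
for n in("top","side"):
    c=robot.read_camera(n);print(n,c["fx"],c["fy"],c["cx"],c["cy"],np.round(c["R"],3).tolist(),np.round(c["t"],1))
    im=c["pixels"][:,:,::-1];cv2.imwrite(f"pics/{n}0.png",cv2.resize(im,(800,600),interpolation=cv2.INTER_CUBIC))
    cv2.imwrite(f"pics/{n}raw0.png",im)
E
```

```text
pics
{'t': np.float64(0.0), 'joint_pos': array([-1.442,  0.088,  1.372,  0.   ,  1.684, -0.103]), 'joint_velocities': array([-0.001, -0.001, -0.001, -0.   ,  0.001,  0.001]), 'joint_efforts': array([-1.0000e-03, -3.5187e+01, -3.1327e+01, -0.0000e+00,  1.1000e-02,
        0.0000e+00]), 'ee_pos': array([ 126.334, -535.175,  403.524]), 'ee_rot': array([-3.118, -0.363,  0.   ]), 'wrist_force': array([0.463, 0.933, 0.223]), 'ft_torque': array([0.033, 0.05 , 0.   ]), 'finger_gap': np.float64(85.234)}
top 377.0077506610949 377.0077506610949 253.98532158298633 190.81802394703956 [[0.014, -1.0, 0.009], [-0.998, -0.014, -0.063], [0.063, -0.008, -0.998]] [ -84.3  495.9 1320.5]
side 436.72717244006225 436.72717244006225 254.77226656167383 195.87933306850988 [[-0.88, -0.475, 0.019], [-0.207, 0.345, -0.915], [0.428, -0.81, -0.402]] [ 397.3  188.6 1056.6]
```

View pics/top0.png

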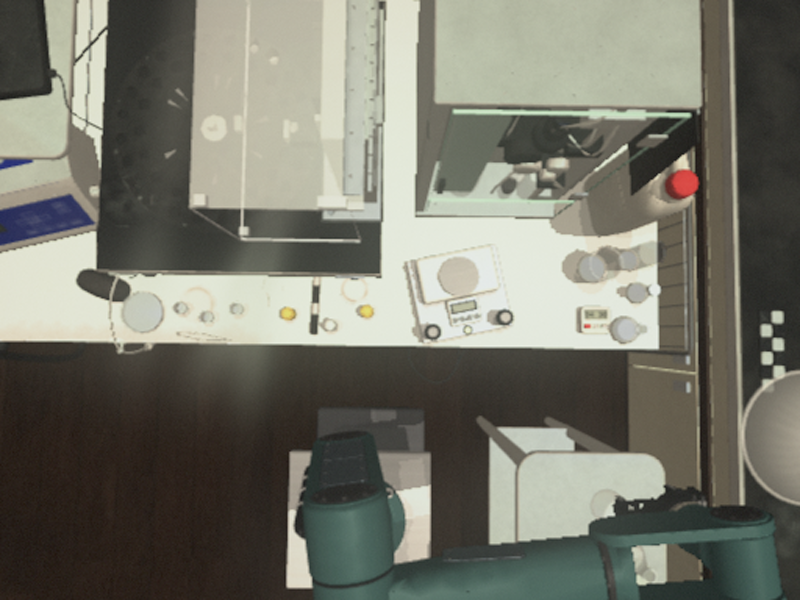

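View pics/side0.png

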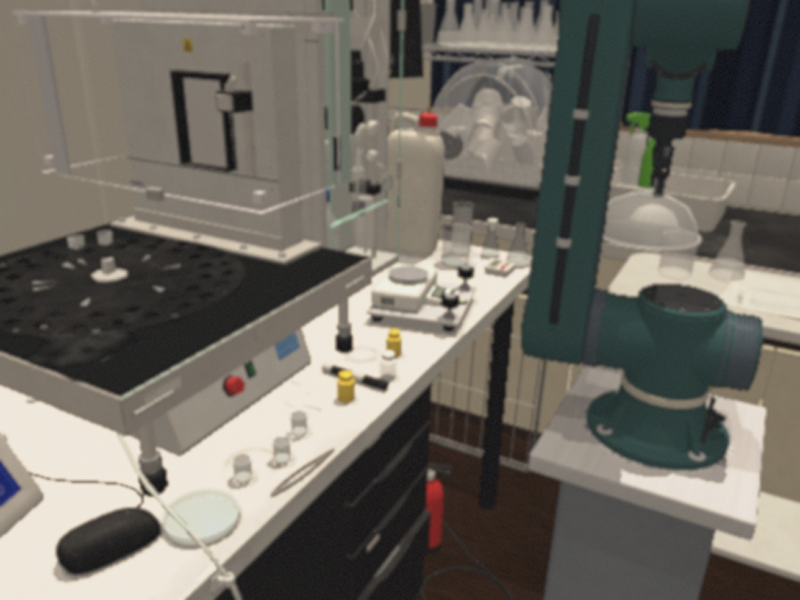

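The top view (800×600) shows the knobs at (432,331) and (504,317), the pan at (461,275), the white vial at (330,325) and the yellow decoys at (288,313) and (366,311). In the side view the knobs are at (450,300) and (465,272), and the vial at (388,362).

```bash
cat > h.py <<'E'
import numpy as np,cv2
from scipy.spatial.transform import Rotation as Ro
def ray(c,u,v,st=None):
    d=np.array([(u-c["cx"])/c["fx"],(v-c["cy"])/c["fy"],1.])
    if st is None: R=np.array(c["R"]);return -R.T@c["t"],R.T@d
    T=np.array(c["tool_from_camera"]);W=Ro.from_rotvec(st["ee_rot"]).as_matrix()
    return W@T[:3,3]+st["ee_pos"],W@T[:3,:3]@d
def plane(c,u,v,z,st=None):
    o,d=ray(c,u,v,st);return o+d*(z-o[2])/d[2]
def cross(a,b):
    (o,d),(p,e)=a,b;s=np.linalg.lstsq(np.c_[d,-e],p-o,rcond=None)[0]
    A,B=o+d*s[0],p+e*s[1];return (A+B)/2,np.linalg.norm(A-B)
def project(c,X,st):
    T=np.array(c["tool_from_camera"]);W=Ro.from_rotvec(st["ee_rot"]).as_matrix()
    p=T[:3,:3].T@(W.T@(np.array(X)-st["ee_pos"])-T[:3,3]);return c["fx"]*p[0]/p[2]+c["cx"],c["fy"]*p[1]/p[2]+c["cy"]
E
python3 - <<'E'
from h import *
from station import robot
c=robot.read_camera("top");d=robot.read_camera("side");w=robot.read_camera("wrist")
print(np.round(w["tool_from_camera"],3).tolist(),w["fx"],w["cx"],w["cy"])
k=1.5625
for n,a,b,z in(("fl",(432,330),(450,297),78),("fr",(504,316),(466,269),78),("pan",(461,275),(408,272),83),("vial",(330,325),(388,356),48)):
    print(n,plane(c,a[0]/k,a[1]/k,z).round(),[x.round() if hasattr(x,'round') else x for x in cross(ray(c,a[0]/k,a[1]/k),ray(d,b[0]/k,b[1]/k))])
print(Ro.from_rotvec(robot.get_state()["ee_rot"]).as_matrix().round(3))
E
```

```text
[[-0.0, -0.954, -0.298, 76.637], [1.0, 0.0, -0.0, -1.549], [0.0, -0.298, 0.954, 30.941], [0.0, 0.0, 0.0, 1.0]] 341.6129207064078 251.95624661916645 191.14939400469254
fl [ 425. -154.   78.] [array([ 424., -155.,   71.]), np.float64(4.0)]
fr [ 458. -309.   78.] [array([ 456., -311.,   73.]), np.float64(4.0)]
pan [ 545. -215.   83.] [array([ 545., -215.,   80.]), np.float64(0.0)]
vial [434.  70.  48.] [array([434.,  70.,  41.]), np.float64(0.0)]
[[ 0.973  0.23  -0.   ]
 [ 0.23  -0.973  0.001]
 [ 0.    -0.001 -1.   ]]
```

>>> carry_out(
  series=[
    {"offset":[0.05,-0.03,0],"dr":[0,0,0],"fingers":-1},
    {"offset":[0.09,-0.055,0],"dr":[0,0,0],"fingers":-1},
    {"offset":[0.13,-0.08,0],"dr":[0,0,0],"fingers":-1},
    {"offset":[0.17,-0.105,0],"dr":[0,0,0],"fingers":-1},
    {"offset":[0.21,-0.13,0],"dr":[0,0,0],"fingers":-1},
    {"offset":[0.25,-0.155,0],"dr":[0,0,0],"fingers":-1},
    {"offset":[0.29,-0.18,0],"dr":[0,0,0],"fingers":-1},
    {"offset":[0.33,-0.205,0],"dr":[0,0,0],"fingers":-1},
    {"offset":[0.365,-0.22,0],"dr":[0,0,0],"fingers":-1},
    {"offset":[0.376,-0.225,0],"dr":[0,0,0],"fingers":-1},
  ],
  squeeze=25,
)

```text
t: 1.25
ee_pos: [442.6, -227.5, 404.5]
ee_rot: [-3.119, -0.37, -0.001]
wrist_force: [-1.0, -0.6, 0.6]
finger_gap: 0.0
```

```bash
python3 - <<'E'
from h import *
from station import robot
robot.read_camera("wrist")
s=robot.get_state();c=robot.read_camera("wrist")
print(s["t"],s["ee_pos"].round(2),s["ee_rot"].round(4),s["joint_pos"].round(3),s["wrist_force"].round(2),s["finger_gap"])
im=c["pixels"][:,:,::-1].copy();cv2.imwrite("pics/w1raw.png",im)
import pickle;pickle.dump((s,c),open("w1.pkl","wb"))
for n,X in(("fl",(425,-154,78)),("fr",(457,-310,78)),("pan",(545,-215,83))):
    print(n,np.round(project(c,X,s),1))
cv2.imwrite("pics/w1.png",cv2.resize(im,(800,600),interpolation=cv2.INTER_CUBIC))
E
```

```text
1.3 [ 442.64 -227.71  404.41] [-3.1186e+00 -3.7020e-01 -1.3000e-03] [-5.900e-01 -3.000e-02  1.491e+00  1.000e-03  1.680e+00  7.450e-01] [ 0.54  0.56 -0.28] 0.21513273860568446
fl [169.3 174.5]
fr [347.1 180.4]
pan [269.2  50.5]
```

View pics/w1.png

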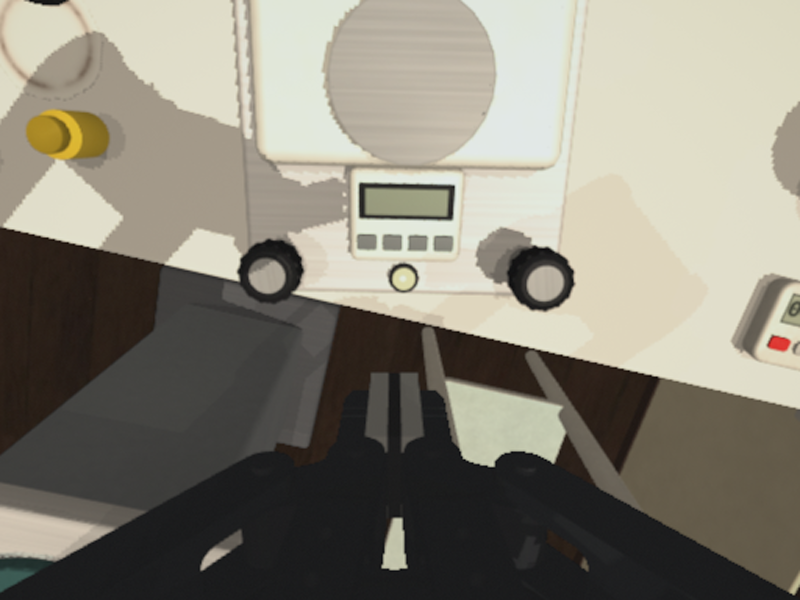

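The wrist view shows the grey knob caps at (268,276) and (545,283), the pan at (412,80) and the console between the knobs. I'll fit the caps and the pan.

```bash
python3 - <<'E'
from h import *
import pickle
s,c=pickle.load(open("w1.pkl","rb"));im=cv2.imread("pics/w1raw.png");g=cv2.cvtColor(im,cv2.COLOR_BGR2GRAY)
P=[]
for n,u,v in(("fl",268/1.5625,276/1.5625),("fr",545/1.5625,283/1.5625)):
    m=(g>90).astype(np.uint8);x0,y0=int(u)-13,int(v)-13
    k,l,st,ce=cv2.connectedComponentsWithStats(m[y0:y0+27,x0:x0+27],connectivity=4)
    i=l[13,13];cu,cv_=ce[i]+[x0,y0];print(n,st[i],cu,cv_)
    p=plane(c,cu,cv_,77,s);P.append(p);print(p.round(1),"per mm z",((plane(c,cu,cv_,78,s)-p)).round(2))
d=P[0]-P[1];print(np.linalg.norm(d),np.arctan2(-d[0],d[1]))
hsv=cv2.cvtColor(im,cv2.COLOR_BGR2HSV);print(im[30,260],im[60,190],im[95,260],im[100,270])
m=((g<185)&(g>110)).astype(np.uint8);k,l,st,ce=cv2.connectedComponentsWithStats(m[:130],connectivity=4);i=l[40,262];print(st[i],ce[i])
cs=cv2.findContours((l==i).astype(np.uint8),0,1)[0];cc=max(cs,key=cv2.contourArea)[:,0];cc=cc[cc[:,1]>2];W=np.array([plane(c,*q,83,s)[:2] for q in cc.astype(float)])
A=np.c_[2*W,np.ones(len(W))];r=np.linalg.lstsq(A,(W**2).sum(1),rcond=None)[0];print("pan",r[:2],np.sqrt(r[2]+r[:2]@r[:2]))
E
```

```text
fl [  1   3  24  22 424] 170.5943396226415 176.375
[ 423.3 -155.2   77. ] per mm z [ 0.32 -0.18  1.  ]
fr [  2   2  24  23 451] 348.6008869179601 180.91130820399113
[ 456.7 -311.8   77. ] per mm z [0.2  0.35 1.  ]
160.0936194577438 0.2102295760899044
[163 178 186] [218 232 226] [163 179 188] [170 187 197]
[    0     0   351   130 20992] [151.12700076  72.2023628 ]
pan [ 494.22092879 -136.01517322] 86.01948600043272
```

>>> carry_out(
  series=[
    {"offset":[0,-0.025,0.02],"dr":[0,0,0],"fingers":-1},
    {"offset":[-0.001,-0.05,0.055],"dr":[0,0,0],"fingers":-1},
    {"offset":[-0.002,-0.075,0.095],"dr":[0,0,0],"fingers":-1},
    {"offset":[-0.002,-0.075,0.125],"dr":[0,0,0],"fingers":-1},
    {"offset":[-0.002,-0.075,0.143],"dr":[0,0,0],"fingers":-1},
    {"offset":[-0.002,-0.075,0.146],"dr":[0,0,0],"fingers":-1},
    {"offset":[-0.002,-0.075,0.149],"dr":[0,0,0],"fingers":-1},
    {"offset":[-0.002,-0.075,0.151],"dr":[0,0,0],"fingers":-1},
    {"offset":[-0.002,-0.075,0.1525],"dr":[0,0,0],"fingers":-1},
    {"offset":[-0.002,-0.075,0.1535],"dr":[0,0,0],"fingers":-1},
  ],
)

```text
t: 2.35
ee_pos: [421.7, -157.8, 252.1]
ee_rot: [3.119, 0.363, 0.002]
wrist_force: [0.8, 1.4, -0.9]
finger_gap: -0.0
```

```bash
cat > f.py <<'E'
from h import *
from station import robot
L=[]
for i in range(5):
    s=robot.get_state();L.append(np.r_[s["ee_pos"],s["wrist_force"],s["ft_torque"]*100]);robot.read_camera("side")
L=np.array(L);print(s["t"],"pos",L[1:,:3].mean(0).round(2),"F",L[1:,3:6].mean(0).round(2),"sdFz",L[:,5].std().round(2),"T cNm",L[1:,6:].mean(0).round(1),"rot",s["ee_rot"].round(4),"q6",s["joint_pos"][5].round(3),"gap",round(float(s["finger_gap"]),1))
E
python3 f.py
```

```text
2.55 pos [ 421.57 -157.53  251.65] F [-0.45 -0.09  0.08] sdFz 0.53 T cNm [ 0.1 -0.9  1.5] rot [3.1201e+00 3.6340e-01 8.0000e-04] q6 0.855 gap 0.0
```

>>> carry_out(
  series=[
    {"offset":[0.001,-0.001,0.0003],"dr":[0,0,0],"fingers":-1},
    {"offset":[0.001,-0.001,0.0006],"dr":[0,0,0],"fingers":-1},
    {"offset":[0.002,-0.002,0.0009],"dr":[0,0,0],"fingers":-1},
    {"offset":[0.002,-0.002,0.0012],"dr":[0,0,0],"fingers":-1},
    {"offset":[0.002,-0.002,0.0015],"dr":[0,0,0],"fingers":-1},
    {"offset":[0.002,-0.002,0.0017],"dr":[0,0,0],"fingers":-1},
    {"offset":[0.002,-0.002,0.0018],"dr":[0,0,0],"fingers":-1},
    {"offset":[0.002,-0.002,0.0019],"dr":[0,0,0],"fingers":-1},
    {"offset":[0.002,-0.002,0.002],"dr":[0,0,0],"fingers":-1},
    {"offset":[0.002,-0.002,0.002],"dr":[0,0,0],"fingers":-1},
  ],
)

```text
t: 3.6
ee_pos: [422.9, -155.0, 249.2]
ee_rot: [3.12, 0.363, -0.0]
wrist_force: [0.5, -0.7, 0.4]
finger_gap: -0.1
```

```bash
python3 f.py
```

```text
3.8 pos [ 422.91 -155.01  249.23] F [ 0.25 -0.12 -0.55] sdFz 0.5 T cNm [ 0.8  1.5 -1.5] rot [3.1204 0.3633 0.    ] q6 0.862 gap 0.1
```

>>> carry_out(
  series=[
    {"offset":[0,0,0.0002],"dr":[0,0,0],"fingers":-1},
    {"offset":[0,0,0.0003],"dr":[0,0,0],"fingers":-1},
    {"offset":[0,0,0.0004],"dr":[0,0,0],"fingers":-1},
    {"offset":[0,0,0.0005],"dr":[0,0,0],"fingers":-1},
    {"offset":[0,0,0.0006],"dr":[0,0,0],"fingers":-1},
    {"offset":[0,0,0.0007],"dr":[0,0,0],"fingers":-1},
    {"offset":[0,0,0.0008],"dr":[0,0,0],"fingers":-1},
    {"offset":[0,0,0.0008],"dr":[0,0,0],"fingers":-1},
    {"offset":[0,0,0.0008],"dr":[0,0,0],"fingers":-1},
    {"offset":[0,0,0.0008],"dr":[0,0,0],"fingers":-1},
  ],
)

```text
t: 4.85
ee_pos: [423.0, -155.0, 248.8]
ee_rot: [3.12, 0.363, 0.001]
wrist_force: [-1.0, 0.2, 5.0]
finger_gap: 0.0
```

```bash
python3 f.py
```

```text
5.05 pos [ 422.99 -155.04  248.75] F [-1.35  0.54  4.96] sdFz 0.7 T cNm [13.3 28.9 -1. ] rot [3.1202e+00 3.6330e-01 5.0000e-04] q6 0.862 gap 0.2
```

>>> carry_out(
  series=[
    {"offset":[0,0,-0.012],"dr":[0,0,0],"fingers":-1},
    {"offset":[-0.001,0.04,-0.014],"dr":[0,0,0],"fingers":-1},
    {"offset":[-0.002,0.08,-0.014],"dr":[0,0,0],"fingers":-1},
    {"offset":[-0.003,0.12,-0.014],"dr":[0,0,0],"fingers":-1},
    {"offset":[-0.003,0.16,-0.012],"dr":[0,0,0],"fingers":-1},
    {"offset":[-0.003,0.16,-0.01],"dr":[0,0,0],"fingers":-1},
    {"offset":[-0.003,0.16,-0.008],"dr":[0,0,0],"fingers":-1},
    {"offset":[-0.003,0.16,-0.006],"dr":[0,0,0],"fingers":-1},
    {"offset":[-0.003,0.16,-0.0045],"dr":[0,0,0],"fingers":-1},
    {"offset":[-0.003,0.16,-0.004],"dr":[0,0,0],"fingers":-1},
  ],
)

```text
t: 6.1
ee_pos: [456.7, -310.3, 252.4]
ee_rot: [-3.12, -0.365, 0.0]
wrist_force: [-0.9, 0.5, -0.8]
finger_gap: -0.1
```

```bash
python3 f.py
```

```text
6.3 pos [ 456.77 -310.7   252.59] F [ 0.08 -0.35  0.11] sdFz 0.44 T cNm [-0.8  1.5  0.5] rot [3.120e+00 3.642e-01 5.000e-04] q6 0.638 gap 0.2
```

>>> carry_out(
  series=[
    {"offset":[0,0.001,0.0003],"dr":[0,0,0],"fingers":-1},
    {"offset":[0,0.001,0.0006],"dr":[0,0,0],"fingers":-1},
    {"offset":[0,0.001,0.0009],"dr":[0,0,0],"fingers":-1},
    {"offset":[0,0.001,0.0012],"dr":[0,0,0],"fingers":-1},
    {"offset":[0,0.001,0.0014],"dr":[0,0,0],"fingers":-1},
    {"offset":[0,0.001,0.0014],"dr":[0,0,0],"fingers":-1},
    {"offset":[0,0.001,0.0014],"dr":[0,0,0],"fingers":-1},
    {"offset":[0,0.001,0.0014],"dr":[0,0,0],"fingers":-1},
    {"offset":[0,0.001,0.0014],"dr":[0,0,0],"fingers":-1},
    {"offset":[0,0.001,0.0014],"dr":[0,0,0],"fingers":-1},
  ],
)

```text
t: 7.35
ee_pos: [457.0, -312.6, 251.2]
ee_rot: [3.12, 0.363, 0.0]
wrist_force: [-1.0, -1.1, 2.7]
finger_gap: -0.2
```

```bash
python3 f.py
```

```text
7.55 pos [ 456.97 -312.57  251.23] F [-1.16 -1.6   3.26] sdFz 0.44 T cNm [-28.6  20.    1. ] rot [3.1198e+00 3.6310e-01 2.0000e-04] q6 0.637 gap -0.1
```

>>> carry_out(
  series=[
    {"offset":[0,0,0.0003],"dr":[0,0,0],"fingers":-1},
    {"offset":[0,0,0.0006],"dr":[0,0,0],"fingers":-1},
    {"offset":[0,0,0.0008],"dr":[0,0,0],"fingers":-1},
    {"offset":[0,0,0.001],"dr":[0,0,0],"fingers":-1},
    {"offset":[0,0,0.0012],"dr":[0,0,0],"fingers":-1},
    {"offset":[0,0,0.0012],"dr":[0,0,0],"fingers":-1},
    {"offset":[0,0,0.0012],"dr":[0,0,0],"fingers":-1},
    {"offset":[0,0,0.0012],"dr":[0,0,0],"fingers":-1},
    {"offset":[0,0,0.0012],"dr":[0,0,0],"fingers":-1},
    {"offset":[0,0,0.0012],"dr":[0,0,0],"fingers":-1},
  ],
)

```text
t: 8.6
ee_pos: [457.0, -312.4, 249.9]
ee_rot: [3.12, 0.363, 0.0]
wrist_force: [-0.8, -3.0, 3.8]
finger_gap: -0.0
```

```bash
python3 f.py
```

```text
8.8 pos [ 457.01 -312.38  249.82] F [-1.3  -2.54  3.52] sdFz 0.34 T cNm [-42.7  17.4  -3.5] rot [3.1204e+00 3.6330e-01 1.0000e-04] q6 0.637 gap -0.1
```

FR gives (tips at about 3.5 N) and FL is sound. Next I'll rise, open the fingers and wind the wrist back.

>>> carry_out(
  series=[
    {"offset":[0,0,-0.002],"dr":[0,0,0],"fingers":-1},
    {"offset":[0,0,-0.01],"dr":[0,0,-0.14],"fingers":0.3},
    {"offset":[0,0,-0.03],"dr":[0,0,-0.28],"fingers":0.3},
    {"offset":[0,0,-0.05],"dr":[0,0,-0.42],"fingers":0.3},
    {"offset":[0,0,-0.07],"dr":[0,0,-0.56],"fingers":0.3},
    {"offset":[0,0,-0.09],"dr":[0,0,-0.7],"fingers":0.3},
    {"offset":[0,0,-0.09],"dr":[0,0,-0.84],"fingers":0.3},
    {"offset":[0,0,-0.09],"dr":[0,0,-0.98],"fingers":0.3},
    {"offset":[0,0,-0.09],"dr":[0,0,-1.12],"fingers":0.3},
    {"offset":[0,0,-0.09],"dr":[0,0,-1.26],"fingers":0.3},
  ],
)

```text
t: 9.85
ee_pos: [457.0, -311.5, 338.5]
ee_rot: [-2.298, -2.137, -0.002]
wrist_force: [0.6, 0.5, 0.4]
finger_gap: 55.3
```

>>> carry_out(
  series=[
    {"offset":[0,0,0],"dr":[0,0,-0.14],"fingers":0.3},
    {"offset":[0,0,0],"dr":[0,0,-0.28],"fingers":0.3},
    {"offset":[0,0,0],"dr":[0,0,-0.42],"fingers":0.3},
    {"offset":[0,0,0],"dr":[0,0,-0.56],"fingers":0.3},
    {"offset":[0,0,0],"dr":[0,0,-0.7],"fingers":0.3},
    {"offset":[0,0,0],"dr":[0,0,-0.8],"fingers":0.3},
    {"offset":[0,0,0],"dr":[0,0,-0.84],"fingers":0.3},
    {"offset":[0,0,0],"dr":[0,0,-0.84],"fingers":0.3},
    {"offset":[0,0,0],"dr":[0,0,-0.84],"fingers":0.3},
    {"offset":[0,0,0],"dr":[0,0,-0.84],"fingers":0.3},
  ],
)

```text
t: 10.85
ee_pos: [457.0, -312.1, 339.3]
ee_rot: [-1.238, -2.887, -0.001]
wrist_force: [0.1, -0.0, -0.5]
finger_gap: 55.7
```

```bash
python3 - <<'E'
from h import *
from station import robot
import pickle
s=robot.get_state();c=robot.read_camera("wrist");S=[robot.get_state()]
for i in range(3): robot.read_camera("side");S.append(robot.get_state())
s["ee_pos"]=np.mean([s["ee_pos"]]+[x["ee_pos"] for x in S],0)
print(s["ee_pos"].round(2),s["ee_rot"].round(4),s["joint_pos"][5],s["finger_gap"])
im=c["pixels"][:,:,::-1].copy();pickle.dump((s,c),open("w2.pkl","wb"));g=cv2.cvtColor(im,cv2.COLOR_BGR2GRAY)
u,v=project(c,(457,-311.2,78.7),s);print(u,v)
x0,y0=int(u)-22,int(v)-22
k,l,st,ce=cv2.connectedComponentsWithStats((g>90).astype(np.uint8)[y0:y0+45,x0:x0+45],connectivity=4)
i=l[22,22];cu,w=ce[i]+[x0,y0];print(st[i],cu,w,plane(c,cu,w,78.7,s).round(2))
cv2.imwrite("pics/w2.png",im)
E
```

```text
[ 456.99 -312.23  339.59] [-1.2377e+00 -2.8865e+00 -1.1000e-03] -1.4624298631992847 55.72052982406393
251.1747802440376 198.03892176056456
[  8   8  30  29 687] 251.4425036390102 198.04366812227073 [ 457.14 -311.07   78.7 ]
```

View pics/w2.png

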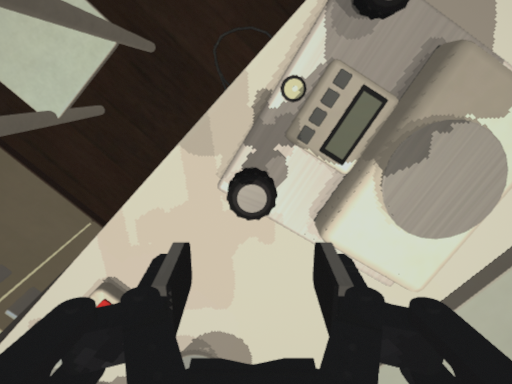

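The knob cap is centred at (251,198) and agrees with the first fix within 0.2 mm. The fingers straddle it with clear room. Next I'll go down around it.

>>> carry_out(
  series=[
    {"offset":[0.0007,0.0008,0.02],"dr":[0,0,0],"fingers":0.3},
    {"offset":[0.0007,0.0008,0.045],"dr":[0,0,0],"fingers":0.3},
    {"offset":[0.0007,0.0008,0.065],"dr":[0,0,0],"fingers":0.3},
    {"offset":[0.0007,0.0008,0.08],"dr":[0,0,0],"fingers":0.3},
    {"offset":[0.0007,0.0008,0.092],"dr":[0,0,0],"fingers":0.3},
    {"offset":[0.0007,0.0008,0.103],"dr":[0,0,0],"fingers":0.3},
    {"offset":[0.0007,0.0008,0.112],"dr":[0,0,0],"fingers":0.3},
    {"offset":[0.0007,0.0008,0.118],"dr":[0,0,0],"fingers":0.3},
    {"offset":[0.0007,0.0008,0.1195],"dr":[0,0,0],"fingers":0.3},
    {"offset":[0.0007,0.0008,0.1195],"dr":[0,0,0],"fingers":0.3},
  ],
)

```text
t: 12.05
ee_pos: [457.2, -311.4, 220.5]
ee_rot: [1.237, 2.887, -0.0]
wrist_force: [-0.4, 0.4, 0.5]
finger_gap: 55.6
```

```bash
python3 f.py
```

```text
12.25 pos [ 457.28 -311.5   220.97] F [0.11 0.3  0.16] sdFz 0.54 T cNm [-4.2  0.9  1.1] rot [ 1.2371e+00  2.8863e+00 -8.0000e-04] q6 -1.461 gap 55.4
```

>>> carry_out(
  series=[
    {"offset":[0,0.0003,0],"dr":[0,0,0],"fingers":0.1},
    {"offset":[0,0.0003,0],"dr":[0,0,0],"fingers":0.0},
    {"offset":[0,0.0003,0],"dr":[0,0,0],"fingers":-0.05},
    {"offset":[0,0.0003,0],"dr":[0,0,0],"fingers":-0.1},
    {"offset":[0,0.0003,0],"dr":[0,0,0],"fingers":-0.15},
    {"offset":[0,0.0003,0],"dr":[0,0,0],"fingers":-0.2},
    {"offset":[0,0.0003,0],"dr":[0,0,0],"fingers":-0.25},
    {"offset":[0,0.0003,0],"dr":[0,0,0],"fingers":-0.3},
    {"offset":[0,0.0003,0],"dr":[0,0,0],"fingers":-0.4},
    {"offset":[0,0.0003,0],"dr":[0,0,0],"fingers":-0.4},
  ],
  squeeze=22,
)

```text
t: 13.3
ee_pos: [457.0, -311.5, 220.6]
ee_rot: [-1.238, -2.887, 0.002]
wrist_force: [-4.5, -3.0, 3.6]
finger_gap: 34.4
```

```bash
python3 f.py
```

```text
13.5 pos [ 457.04 -311.5   220.55] F [-4.14 -2.77  2.66] sdFz 0.55 T cNm [-48.9  72.4  -1.4] rot [-1.2377e+00 -2.8873e+00  2.1000e-03] q6 -1.461 gap 34.5
```

>>> carry_out(
  series=[
    {"offset":[0,-0.0003,0.0],"dr":[0,0,0.1],"fingers":-0.4},
    {"offset":[0,-0.0003,0.0002],"dr":[0,0,0.24],"fingers":-0.4},
    {"offset":[0,-0.0003,0.0004],"dr":[0,0,0.38],"fingers":-0.4},
    {"offset":[0,-0.0003,0.0006],"dr":[0,0,0.52],"fingers":-0.4},
    {"offset":[0,-0.0003,0.0007],"dr":[0,0,0.66],"fingers":-0.4},
    {"offset":[0,-0.0003,0.0009],"dr":[0,0,0.8],"fingers":-0.4},
    {"offset":[0,-0.0003,0.0011],"dr":[0,0,0.94],"fingers":-0.4},
    {"offset":[0,-0.0003,0.0013],"dr":[0,0,1.08],"fingers":-0.4},
    {"offset":[0,-0.0003,0.0015],"dr":[0,0,1.22],"fingers":-0.4},
    {"offset":[0,-0.0003,0.0016],"dr":[0,0,1.3],"fingers":-0.4},
  ],
)

```text
t: 14.55
ee_pos: [457.5, -311.4, 218.9]
ee_rot: [2.735, 1.544, 0.002]
wrist_force: [-0.2, -1.8, 2.1]
finger_gap: 34.2
```

```bash
python3 f.py
```

```text
14.75 pos [ 457.47 -311.41  218.95] F [-1.12 -2.06  1.77] sdFz 0.15 T cNm [-35.6  15.9  -5.9] rot [2.7305e+00 1.5513e+00 1.6000e-03] q6 -0.163 gap 34.5
```

>>> carry_out(
  series=[
    {"offset":[-0.0001,0,0.0001],"dr":[0,0,0.1],"fingers":-0.4},
    {"offset":[-0.0001,0,0.0002],"dr":[0,0,0.2],"fingers":-0.4},
    {"offset":[-0.0001,0,0.0003],"dr":[0,0,0.3],"fingers":-0.4},
    {"offset":[-0.0001,0,0.0004],"dr":[0,0,0.4],"fingers":-0.4},
    {"offset":[-0.0001,0,0.0005],"dr":[0,0,0.5],"fingers":-0.4},
    {"offset":[-0.0001,0,0.0007],"dr":[0,0,0.6],"fingers":-0.4},
    {"offset":[-0.0001,0,0.0008],"dr":[0,0,0.7],"fingers":-0.4},
    {"offset":[-0.0001,0,0.0009],"dr":[0,0,0.8],"fingers":-0.4},
    {"offset":[-0.0001,0,0.001],"dr":[0,0,0.9],"fingers":-0.4},
    {"offset":[-0.0001,0,0.001],"dr":[0,0,0.9],"fingers":-0.4},
  ],
)

```text
t: 15.8
ee_pos: [457.6, -311.8, 218.0]
ee_rot: [3.133, 0.208, 0.004]
wrist_force: [1.5, -4.3, 0.7]
finger_gap: 34.3
```

```bash
python3 f.py
```

```text
16.0 pos [ 457.55 -311.76  218.06] F [ 2.2  -4.54 -0.03] sdFz 0.53 T cNm [-74.1 -34.8  -6.5] rot [3.1329 0.2095 0.0032] q6 0.737 gap 34.7
```

>>> carry_out(
  series=[
    {"offset":[0.0,-0.0003,0.0001],"dr":[0,0,0],"fingers":-0.4},
    {"offset":[0.0,-0.0003,0.0002],"dr":[0,0,0],"fingers":-0.4},
    {"offset":[0.0,-0.0003,0.0003],"dr":[0,0,0],"fingers":-0.4},
    {"offset":[0.0,-0.0003,0.0004],"dr":[0,0,0],"fingers":-0.4},
    {"offset":[0.0,-0.0003,0.0005],"dr":[0,0,0],"fingers":-0.4},
    {"offset":[0.0,-0.0003,0.0005],"dr":[0,0,0],"fingers":-0.4},
    {"offset":[0.0,-0.0003,0.0005],"dr":[0,0,0],"fingers":-0.4},
    {"offset":[0.0,-0.0003,0.0005],"dr":[0,0,0],"fingers":-0.4},
    {"offset":[0.0,-0.0003,0.0005],"dr":[0,0,0],"fingers":-0.4},
    {"offset":[0.0,-0.0003,0.0005],"dr":[0,0,0],"fingers":-0.4},
  ],
)

```text
t: 17.05
ee_pos: [457.5, -311.6, 218.0]
ee_rot: [3.132, 0.209, 0.004]
wrist_force: [2.3, -5.2, 1.1]
finger_gap: 34.4
```

```bash
python3 f.py
```

```text
17.25 pos [ 457.5  -311.63  217.99] F [ 1.98 -4.76  1.11] sdFz 0.39 T cNm [-77.6 -32.6  -2.6] rot [3.1323 0.2091 0.0035] q6 0.737 gap 34.4
```

>>> carry_out(
  series=[
    {"offset":[0,0,-0.0004],"dr":[0,0,0],"fingers":0.1},
    {"offset":[0,0,-0.0005],"dr":[0,0,0],"fingers":0.3},
    {"offset":[0,0,-0.0005],"dr":[0,0,0],"fingers":0.3},
    {"offset":[0,0,-0.01],"dr":[0,0,0],"fingers":0.3},
    {"offset":[0,0,-0.035],"dr":[0,0,0],"fingers":0.3},
    {"offset":[0,0,-0.05],"dr":[0,0,0],"fingers":-1},
    {"offset":[0,0,-0.05],"dr":[0,0,0],"fingers":-1},
    {"offset":[0,0,-0.05],"dr":[0,0,0],"fingers":-1},
    {"offset":[0,0,-0.046],"dr":[0,0,0],"fingers":-1},
    {"offset":[0,0,-0.04],"dr":[0,0,0],"fingers":-1},
  ],
)

```text
t: 18.3
ee_pos: [456.7, -310.9, 255.9]
ee_rot: [-3.134, -0.207, 0.002]
wrist_force: [-0.7, -0.0, -0.1]
finger_gap: 0.4
```

```bash
python3 f.py
```

```text
18.5 pos [ 456.52 -310.74  255.09] F [-0.17 -0.07  0.05] sdFz 0.67 T cNm [ 1.   1.9 -2.7] rot [-3.1332e+00 -2.0690e-01  2.6000e-03] q6 0.739 gap -0.2
```

```bash
python3 f.py
```

```text
18.75 pos [ 457.03 -311.16  257.2 ] F [-0.06  0.25  0.16] sdFz 0.62 T cNm [ 1.7 -0.   0.6] rot [3.1344e+00 2.0690e-01 4.0000e-04] q6 0.739 gap -0.2
```

>>> carry_out(
  series=[
    {"offset":[0,0.001,0.002],"dr":[0,0,0],"fingers":-1},
    {"offset":[0,0.001,0.004],"dr":[0,0,0],"fingers":-1},
    {"offset":[0,0.001,0.0055],"dr":[0,0,0],"fingers":-1},
    {"offset":[0,0.001,0.0065],"dr":[0,0,0],"fingers":-1},
    {"offset":[0,0.001,0.007],"dr":[0,0,0],"fingers":-1},
    {"offset":[0,0.001,0.0074],"dr":[0,0,0],"fingers":-1},
    {"offset":[0,0.001,0.0076],"dr":[0,0,0],"fingers":-1},
    {"offset":[0,0.001,0.0076],"dr":[0,0,0],"fingers":-1},
    {"offset":[0,0.001,0.0076],"dr":[0,0,0],"fingers":-1},
    {"offset":[0,0.001,0.0076],"dr":[0,0,0],"fingers":-1},
  ],
)

```text
t: 19.8
ee_pos: [457.1, -312.1, 249.7]
ee_rot: [3.135, 0.207, 0.0]
wrist_force: [-0.6, -0.9, 0.4]
finger_gap: -0.4
```

```bash
python3 f.py
```

```text
20.0 pos [ 457.13 -312.12  249.67] F [-0.07  0.52 -0.21] sdFz 0.42 T cNm [-0.6 -1.7 -0.8] rot [3.1347e+00 2.0690e-01 1.0000e-04] q6 0.738 gap 0.0
```

No contact at 249.67, so less than 0.9 mm of gap is left. I'll step down 0.6 mm.

>>> carry_out(
  series=[
    {"offset":[0,0,0.0002],"dr":[0,0,0],"fingers":-1},
    {"offset":[0,0,0.0004],"dr":[0,0,0],"fingers":-1},
    {"offset":[0,0,0.0005],"dr":[0,0,0],"fingers":-1},
    {"offset":[0,0,0.0006],"dr":[0,0,0],"fingers":-1},
    {"offset":[0,0,0.0006],"dr":[0,0,0],"fingers":-1},
    {"offset":[0,0,0.0006],"dr":[0,0,0],"fingers":-1},
    {"offset":[0,0,0.0006],"dr":[0,0,0],"fingers":-1},
    {"offset":[0,0,0.0006],"dr":[0,0,0],"fingers":-1},
    {"offset":[0,0,0.0006],"dr":[0,0,0],"fingers":-1},
    {"offset":[0,0,0.0006],"dr":[0,0,0],"fingers":-1},
  ],
)

```text
t: 21.05
ee_pos: [457.2, -312.1, 249.2]
ee_rot: [3.134, 0.207, 0.0]
wrist_force: [-1.6, 0.4, 2.8]
finger_gap: -0.0
```

```bash
python3 f.py
```

```text
21.25 pos [ 457.15 -312.15  249.2 ] F [-0.94  0.62  2.95] sdFz 0.19 T cNm [ 8.2 14.4  2.6] rot [3.1345e+00 2.0680e-01 3.0000e-04] q6 0.738 gap 0.2
```

>>> carry_out(
  series=[
    {"offset":[0,0,0.0001],"dr":[0,0,0],"fingers":-1},
    {"offset":[0,0,0.0002],"dr":[0,0,0],"fingers":-1},
    {"offset":[0,0,0.0003],"dr":[0,0,0],"fingers":-1},
    {"offset":[0,0,0.0004],"dr":[0,0,0],"fingers":-1},
    {"offset":[0,0,0.0004],"dr":[0,0,0],"fingers":-1},
    {"offset":[0,0,0.0004],"dr":[0,0,0],"fingers":-1},
    {"offset":[0,0,0.0004],"dr":[0,0,0],"fingers":-1},
    {"offset":[0,0,0.0004],"dr":[0,0,0],"fingers":-1},
    {"offset":[0,0,0.0004],"dr":[0,0,0],"fingers":-1},
    {"offset":[0,0,0.0004],"dr":[0,0,0],"fingers":-1},
  ],
)

```text
t: 22.3
ee_pos: [457.2, -312.2, 249.1]
ee_rot: [3.134, 0.207, 0.001]
wrist_force: [-1.6, 0.7, 4.8]
finger_gap: 0.0
```

```bash
python3 f.py
```

```text
22.5 pos [ 457.16 -312.18  249.1 ] F [-1.41  0.75  4.91] sdFz 0.36 T cNm [ 9.  21.3  2.2] rot [3.1342e+00 2.0680e-01 6.0000e-04] q6 0.737 gap -0.2
```

>>> carry_out(
  series=[
    {"offset":[0,0,-0.0007],"dr":[0,0,0],"fingers":-1},
    {"offset":[0,0,-0.0007],"dr":[0,0,0],"fingers":-1},
    {"offset":[0,0,-0.0007],"dr":[0,0,0],"fingers":-1},
    {"offset":[0,0,-0.0007],"dr":[0,0,0],"fingers":-1},
    {"offset":[0,0,-0.0007],"dr":[0,0,0],"fingers":-1},
    {"offset":[0,0,-0.0007],"dr":[0,0,0],"fingers":-1},
    {"offset":[0,0,-0.0007],"dr":[0,0,0],"fingers":-1},
    {"offset":[0,0,-0.0007],"dr":[0,0,0],"fingers":-1},
    {"offset":[0,0,-0.0007],"dr":[0,0,0],"fingers":-1},
    {"offset":[0,0,-0.0007],"dr":[0,0,0],"fingers":-1},
  ],
)

```text
t: 23.55
ee_pos: [457.1, -312.1, 249.3]
ee_rot: [3.135, 0.207, -0.0]
wrist_force: [0.6, -0.0, 2.9]
finger_gap: -0.0
```

```bash
sed -i 's/range(5)/range(int(__import__("sys").argv[1]) if len(__import__("sys").argv)>1 else 5)/' f.py; python3 f.py 16
```

```text
24.3 pos [ 457.11 -312.1   249.27] F [ 0.06 -0.29  1.85] sdFz 0.47 T cNm [-5.1  2.2  1.2] rot [ 3.1347e+00  2.0690e-01 -1.0000e-04] q6 0.738 gap -0.2
```

>>> carry_out(
  series=[
    {"offset":[0,0,-0.005],"dr":[0,0,0],"fingers":-1},
    {"offset":[0,0,-0.02],"dr":[0,0,-0.1],"fingers":0.3},
    {"offset":[0.0003,-0.0007,-0.03],"dr":[0,0,-0.2],"fingers":0.3},
    {"offset":[0.0003,-0.0007,-0.03],"dr":[0,0,-0.3],"fingers":0.3},
    {"offset":[0.0003,-0.0007,-0.03],"dr":[0,0,-0.4],"fingers":0.3},
    {"offset":[0.0003,-0.0007,-0.03],"dr":[0,0,-0.5],"fingers":0.3},
    {"offset":[0.0003,-0.0007,-0.03],"dr":[0,0,-0.5],"fingers":0.3},
    {"offset":[0.0003,-0.0007,-0.025],"dr":[0,0,-0.5],"fingers":0.3},
    {"offset":[0.0003,-0.0007,-0.015],"dr":[0,0,-0.5],"fingers":0.3},
    {"offset":[0.0003,-0.0007,-0.005],"dr":[0,0,-0.5],"fingers":0.3},
  ],
)

```text
t: 25.35
ee_pos: [457.2, -311.3, 253.2]
ee_rot: [-2.986, -0.975, 0.0]
wrist_force: [0.7, 0.4, -0.6]
finger_gap: 55.4
```

>>> carry_out(
  series=[
    {"offset":[0,0,0.008],"dr":[0,0,0],"fingers":0.3},
    {"offset":[0,0,0.02],"dr":[0,0,0],"fingers":0.3},
    {"offset":[0,0,0.03],"dr":[0,0,0],"fingers":0.3},
    {"offset":[0,0,0.035],"dr":[0,0,0],"fingers":0.3},
    {"offset":[0,0,0.0365],"dr":[0,0,0],"fingers":0.2},
    {"offset":[0,0,0.0365],"dr":[0,0,0],"fingers":0.0},
    {"offset":[0,0,0.0365],"dr":[0,0,0],"fingers":-0.1},
    {"offset":[0,0,0.0365],"dr":[0,0,0],"fingers":-0.2},
    {"offset":[0,0,0.0365],"dr":[0,0,0],"fingers":-0.3},
    {"offset":[0,0,0.0365],"dr":[0,0,0],"fingers":-0.4},
  ],
)

```text
t: 26.35
ee_pos: [457.6, -311.7, 218.7]
ee_rot: [2.984, 0.975, 0.002]
wrist_force: [-0.3, -1.9, 1.1]
finger_gap: 34.2
```

```bash
python3 f.py
```

```text
26.55 pos [ 457.6  -311.69  218.6 ] F [ 0.44 -1.23  2.93] sdFz 0.82 T cNm [-16.1 -13.6  -0.6] rot [2.9844e+00 9.7540e-01 1.4000e-03] q6 0.239 gap 34.1
```

>>> carry_out(
  series=[
    {"offset":[0,0,-0.0001],"dr":[0,0,0.1],"fingers":-0.4},
    {"offset":[0,0,-0.0001],"dr":[0,0,0.2],"fingers":-0.4},
    {"offset":[0,0,-0.0001],"dr":[0,0,0.3],"fingers":-0.4},
    {"offset":[0,0,-0.0001],"dr":[0,0,0.4],"fingers":-0.4},
    {"offset":[0,0,-0.0001],"dr":[0,0,0.5],"fingers":-0.4},
    {"offset":[0,0,-0.0001],"dr":[0,0,0.6],"fingers":-0.4},
    {"offset":[0,0,-0.0001],"dr":[0,0,0.6],"fingers":-0.4},
    {"offset":[0,0,-0.0001],"dr":[0,0,0.6],"fingers":-0.4},
    {"offset":[0,0,-0.0001],"dr":[0,0,0.6],"fingers":-0.4},
    {"offset":[0,0,-0.0001],"dr":[0,0,0.6],"fingers":-0.4},
  ],
)

```text
t: 27.6
ee_pos: [457.6, -311.8, 218.4]
ee_rot: [3.139, 0.051, 0.002]
wrist_force: [2.6, -4.4, 2.4]
finger_gap: 34.2
```

```bash
python3 f.py
```

```text
27.8 pos [ 457.64 -311.82  218.42] F [ 2.94 -4.29  2.65] sdFz 0.37 T cNm [-77.  -45.   -4.1] rot [3.1394e+00 5.0900e-02 2.3000e-03] q6 0.838 gap 34.0
```

>>> carry_out(
  series=[
    {"offset":[0,0,0],"dr":[0,0,0],"fingers":0.2},
    {"offset":[0,0,0],"dr":[0,0,0],"fingers":0.3},
    {"offset":[0,0,0],"dr":[0,0,0],"fingers":0.3},
    {"offset":[0,0,-0.015],"dr":[0,0,0],"fingers":0.3},
    {"offset":[0,0,-0.045],"dr":[0,0,0],"fingers":0.3},
    {"offset":[-0.005,-0.03,-0.05],"dr":[0,0,0],"fingers":-1},
    {"offset":[-0.013,-0.07,-0.05],"dr":[0,0,0],"fingers":-1},
    {"offset":[-0.02,-0.11,-0.05],"dr":[0,0,0],"fingers":-1},
    {"offset":[-0.027,-0.147,-0.045],"dr":[0,0,0],"fingers":-1},
    {"offset":[-0.029,-0.157,-0.04],"dr":[0,0,0],"fingers":-1},
  ],
)

```text
t: 28.85
ee_pos: [422.4, -152.6, 258.7]
ee_rot: [-3.14, -0.055, -0.0]
wrist_force: [0.2, -0.4, -0.2]
finger_gap: 0.1
```

>>> carry_out(
  series=[
    {"offset":[0,0,0.004],"dr":[0,0,0],"fingers":-1},
    {"offset":[0,0,0.006],"dr":[0,0,0],"fingers":-1},
    {"offset":[0,0,0.007],"dr":[0,0,0],"fingers":-1},
    {"offset":[0,0,0.0078],"dr":[0,0,0],"fingers":-1},
    {"offset":[0,0,0.0083],"dr":[0,0,0],"fingers":-1},
    {"offset":[0,0,0.0087],"dr":[0,0,0],"fingers":-1},
    {"offset":[0,0,0.009],"dr":[0,0,0],"fingers":-1},
    {"offset":[0,0,0.0091],"dr":[0,0,0],"fingers":-1},
    {"offset":[0,0,0.0091],"dr":[0,0,0],"fingers":-1},
    {"offset":[0,0,0.0091],"dr":[0,0,0],"fingers":-1},
  ],
)

```text
t: 29.85
ee_pos: [423.4, -155.5, 249.0]
ee_rot: [3.141, 0.05, 0.001]
wrist_force: [-0.5, -0.9, 1.1]
finger_gap: 0.1
```

```bash
python3 f.py 8
```

```text
30.2 pos [ 423.42 -155.43  249.01] F [-0.11 -0.59  1.22] sdFz 0.45 T cNm [-14.7   2.9   0.7] rot [3.1408e+00 5.0100e-02 6.0000e-04] q6 1.061 gap -0.1
```

>>> carry_out(
  series=[
    {"offset":[0,0,0.0001],"dr":[0,0,0],"fingers":-1},
    {"offset":[0,0,0.0002],"dr":[0,0,0],"fingers":-1},
    {"offset":[0,0,0.0003],"dr":[0,0,0],"fingers":-1},
    {"offset":[0,0,0.0004],"dr":[0,0,0],"fingers":-1},
    {"offset":[0,0,0.0004],"dr":[0,0,0],"fingers":-1},
    {"offset":[0,0,0.0004],"dr":[0,0,0],"fingers":-1},
    {"offset":[0,0,0.0004],"dr":[0,0,0],"fingers":-1},
    {"offset":[0,0,0.0004],"dr":[0,0,0],"fingers":-1},
    {"offset":[0,0,0.0004],"dr":[0,0,0],"fingers":-1},
    {"offset":[0,0,0.0004],"dr":[0,0,0],"fingers":-1},
  ],
)

```text
t: 31.25
ee_pos: [423.4, -155.4, 248.9]
ee_rot: [3.141, 0.05, 0.001]
wrist_force: [-1.3, -0.5, 4.9]
finger_gap: 0.0
```

```bash
python3 f.py 8
```

```text
31.6 pos [ 423.45 -155.45  248.87] F [-1.04 -0.5   5.27] sdFz 0.43 T cNm [-9.7 18.7 -0.8] rot [3.1407e+00 4.9900e-02 9.0000e-04] q6 1.061 gap 0.1
```

>>> carry_out(
  series=[
    {"offset":[0,0,-0.01],"dr":[0,0,0],"fingers":-1},
    {"offset":[0.002,-0.02,-0.04],"dr":[0,0,-0.145],"fingers":0.2},
    {"offset":[0.005,-0.06,-0.06],"dr":[0,0,-0.29],"fingers":0.2},
    {"offset":[0.008,-0.1,-0.07],"dr":[0,0,-0.435],"fingers":0.2},
    {"offset":[0.011,-0.14,-0.07],"dr":[0,0,-0.58],"fingers":0.2},
    {"offset":[0.014,-0.175,-0.07],"dr":[0,0,-0.725],"fingers":0.2},
    {"offset":[0.016,-0.205,-0.07],"dr":[0,0,-0.87],"fingers":0.2},
    {"offset":[0.018,-0.22,-0.07],"dr":[0,0,-1.015],"fingers":0.2},
    {"offset":[0.018,-0.225,-0.07],"dr":[0,0,-1.16],"fingers":0.2},
    {"offset":[0.018,-0.225,-0.07],"dr":[0,0,-1.3],"fingers":0.2},
  ],
)

```text
t: 32.65
ee_pos: [433.8, 71.3, 318.1]
ee_rot: [-2.461, -1.95, 0.001]
wrist_force: [-0.2, -1.2, -0.5]
finger_gap: 51.6
```

```bash
cat > pic.py <<'E'
from h import *
from station import robot
import pickle,sys
for i in range(3): robot.read_camera("side")
p=robot.get_state()["ee_pos"];s=robot.get_state();c=robot.read_camera("wrist");s["ee_pos"]=(p+s["ee_pos"]+robot.get_state()["ee_pos"])/3
print(s["t"],s["ee_pos"].round(2),s["ee_rot"].round(4),s["joint_pos"][5].round(3),s["finger_gap"])
pickle.dump((s,c),open(sys.argv[1]+".pkl","wb"));cv2.imwrite(f"pics/{sys.argv[1]}.png",c["pixels"][:,:,::-1])
E
python3 pic.py w3
```

```text
32.8 [434.    70.28 318.17] [-2.4720e+00 -1.9375e+00  9.0000e-04] 0.273 50.8290295228281
```

View pics/w3.png

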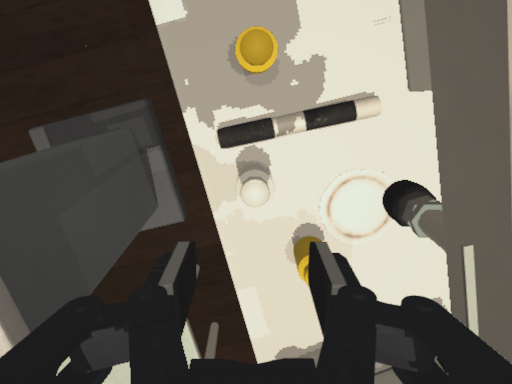

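The white cap is at about (255,193), the yellow decoys are at (310,258) and (257,48), and the marker runs across (300,120). A two-finger grasp along image x looks clear. I'll fit the cap.

```bash
python3 - <<'E'
from h import *
import pickle
s,c=pickle.load(open("w3.pkl","rb"));im=cv2.imread("pics/w3.png");g=cv2.cvtColor(im,cv2.COLOR_BGR2GRAY)
r=cv2.resize(g[160:225,222:290],None,fx=6,fy=6,interpolation=cv2.INTER_CUBIC)
h=cv2.HoughCircles(cv2.GaussianBlur(r,(0,0),3),cv2.HOUGH_GRADIENT,1.5,20,param1=60,param2=25,minRadius=60,maxRadius=170)
for x,y,q in (h[0][:5] if h is not None else []):
    u,v=222+x/6-.4,160+y/6-.4;print(round(u,1),round(v,1),"r",q/6,plane(c,u,v,48,s).round(1),"r mm",q/6/c["fx"]*240)
cv2.imwrite("pics/w3c.png",r)
print(project(c,[434,70,0],s),project(c,[434,70,48],s))
E
```

```text
254.7 192.5 r 13.650001 [435.9  72.   48. ] r mm 9.589802
254.5 197.0 r 18.050001 [434.9  68.6  48. ] r mm 12.68102
(np.float64(252.86591437809912), np.float64(178.45229086336008)) (np.float64(252.8978775592195), np.float64(195.52950531677314))
```

View pics/w3c.png

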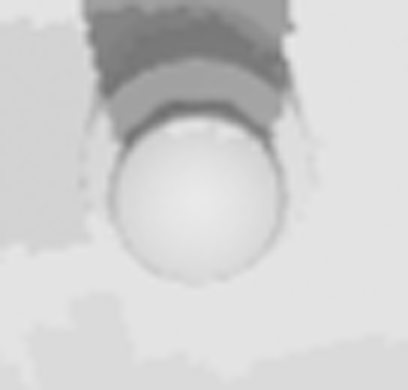

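The cap is centred at (254.8,193), which puts the vial at (435.9, 71.8). Next I'll go down and grip it.

>>> carry_out(
  series=[
    {"offset":[0.0019,0.0015,0.02],"dr":[0,0,0],"fingers":0.2},
    {"offset":[0.0019,0.0015,0.045],"dr":[0,0,0],"fingers":0.2},
    {"offset":[0.0019,0.0015,0.07],"dr":[0,0,0],"fingers":0.2},
    {"offset":[0.0019,0.0015,0.09],"dr":[0,0,0],"fingers":0.2},
    {"offset":[0.0019,0.0015,0.11],"dr":[0,0,0],"fingers":0.2},
    {"offset":[0.0019,0.0015,0.125],"dr":[0,0,0],"fingers":0.2},
    {"offset":[0.0019,0.0015,0.134],"dr":[0,0,0],"fingers":0.2},
    {"offset":[0.0019,0.0015,0.138],"dr":[0,0,0],"fingers":0.2},
    {"offset":[0.0019,0.0015,0.138],"dr":[0,0,0],"fingers":0.2},
    {"offset":[0.0019,0.0015,0.138],"dr":[0,0,0],"fingers":0.2},
  ],
)

```text
t: 33.85
ee_pos: [436.6, 71.5, 181.2]
ee_rot: [2.47, 1.939, 0.002]
wrist_force: [0.3, -0.1, 0.5]
finger_gap: 50.8
```

>>> carry_out(
  series=[
    {"offset":[0,0,0],"dr":[0,0,0],"fingers":0.0},
    {"offset":[0,0,0],"dr":[0,0,0],"fingers":-0.15},
    {"offset":[0,0,0],"dr":[0,0,0],"fingers":-0.25},
    {"offset":[0,0,0],"dr":[0,0,0],"fingers":-0.3},
    {"offset":[0,0,0],"dr":[0,0,0],"fingers":-0.35},
    {"offset":[0,0,0],"dr":[0,0,0],"fingers":-0.4},
    {"offset":[0,0,0],"dr":[0,0,0],"fingers":-0.5},
    {"offset":[0,0,0],"dr":[0,0,0],"fingers":-0.6},
    {"offset":[0,0,0],"dr":[0,0,0],"fingers":-0.6},
    {"offset":[0,0,0],"dr":[0,0,0],"fingers":-0.6},
  ],
  squeeze=22,
)

```text
t: 34.85
ee_pos: [436.2, 71.6, 180.7]
ee_rot: [2.47, 1.941, 0.0]
wrist_force: [-1.6, 0.4, 5.0]
finger_gap: 28.6
```

```bash
python3 f.py
```

```text
35.05 pos [436.2   71.59 180.68] F [-1.59  0.23  5.56] sdFz 0.4 T cNm [ 2.5 23.8  2. ] rot [2.4702e+00 1.9406e+00 5.0000e-04] q6 0.273 gap 28.2
```

>>> carry_out(
  series=[
    {"offset":[0,0,-0.003],"dr":[0,0,0],"fingers":-0.6},
    {"offset":[0,0,-0.015],"dr":[0,0,0],"fingers":-0.6},
    {"offset":[0,0,-0.035],"dr":[0,0,0],"fingers":-0.6},
    {"offset":[0,0,-0.06],"dr":[0,0,0],"fingers":-0.6},
    {"offset":[0,0,-0.085],"dr":[0,0,0],"fingers":-0.6},
    {"offset":[0,0,-0.11],"dr":[0,0,0],"fingers":-0.6},
    {"offset":[0,0,-0.13],"dr":[0,0,0],"fingers":-0.6},
    {"offset":[0,0,-0.145],"dr":[0,0,0],"fingers":-0.6},
    {"offset":[0,0,-0.15],"dr":[0,0,0],"fingers":-0.6},
    {"offset":[0,0,-0.15],"dr":[0,0,0],"fingers":-0.6},
  ],
)

```text
t: 36.1
ee_pos: [436.2, 71.6, 331.3]
ee_rot: [2.469, 1.94, 0.002]
wrist_force: [0.4, 0.4, 0.2]
finger_gap: 28.6
```

```bash
python3 f.py; python3 - <<'E'
from h import *
import pickle
from scipy.optimize import least_squares
from station import robot
V=[("w1",*pickle.load(open("w1.pkl","rb"))),("w2",*pickle.load(open("w2.pkl","rb"))),("top",None,robot.read_camera("top"))]
for n,s,c in V:
    g=cv2.cvtColor(c["pixels"],cv2.COLOR_RGB2GRAY);e=cv2.Canny(cv2.GaussianBlur(g,(0,0),1),20,60)
    v,u=np.nonzero(e);W=np.array([plane(c,a,b,83,s)[:2] for a,b in zip(u,v)]);q=np.array([545,-216.])
    for tol in(10,6,4,3,2,2):
        k=np.abs(np.linalg.norm(W-q,axis=1)-43)<tol
        q=least_squares(lambda p:np.linalg.norm(W[k]-p,axis=1)-43,q,loss="soft_l1",f_scale=.7).x
    a=np.degrees(np.arctan2(*(W[k]-q).T[::-1]));print(n,q.round(1),k.sum(),"angular hist",np.histogram(a,12,(-180,180))[0])
m=np.array([440.1,-233.2]);print("M dir:",[ (m+np.array([.978,.209])*t).round(1) for t in(105,107)])
E
```

```text
36.3 pos [435.82  71.56 329.52] F [ 0.2   0.25 -0.43] sdFz 0.44 T cNm [1.8 3.3 2.4] rot [-2.4693 -1.9399  0.0033] q6 0.273 gap 28.3
w1 [ 544.1 -209.4] 353 angular hist [37 37 39 31 37 12  0 16 38 35 38 33]
w2 [ 543.  -210.4] 432 angular hist [ 0 39 40 36 31 40 46 31 36 44 53 36]
top [ 543.4 -206.6] 56 angular hist [5 2 5 3 5 7 5 6 5 3 6 4]
M dir: [array([ 542.8, -211.3]), array([ 544.7, -210.8])]
```

>>> carry_out(
  series=[
    {"offset":[-0.025,0.008,0],"dr":[0,0,0],"fingers":-0.6},
    {"offset":[-0.06,0.02,0],"dr":[0,0,0],"fingers":-0.6},
    {"offset":[-0.1,0.035,0],"dr":[0,0,0],"fingers":-0.6},
    {"offset":[-0.14,0.055,0],"dr":[0,0,0],"fingers":-0.6},
    {"offset":[-0.175,0.08,0],"dr":[0,0,0],"fingers":-0.6},
    {"offset":[-0.205,0.11,0],"dr":[0,0,0],"fingers":-0.6},
    {"offset":[-0.23,0.14,0],"dr":[0,0,0],"fingers":-0.6},
    {"offset":[-0.242,0.16,0],"dr":[0,0,0],"fingers":-0.6},
    {"offset":[-0.2475,0.169,0],"dr":[0,0,0],"fingers":-0.6},
    {"offset":[-0.2483,0.1713,0],"dr":[0,0,0],"fingers":-0.6},
  ],
)

```text
t: 37.4
ee_pos: [544.1, -210.7, 329.4]
ee_rot: [-2.47, -1.939, 0.001]
wrist_force: [0.6, -0.5, -1.3]
finger_gap: 28.3
```

```bash
python3 f.py; python3 pic.py w4
```

```text
37.6 pos [ 543.55 -209.53  330.07] F [-0.45  0.16 -0.16] sdFz 0.65 T cNm [ 1.6  0.5 -1.5] rot [-2.4689e+00 -1.9418e+00  2.0000e-04] q6 -0.227 gap 28.3
37.8 [ 543.43 -209.51  330.8 ] [2.4693e+00 1.9415e+00 2.0000e-04] -0.227 28.08611234827163
```

View pics/w4.png

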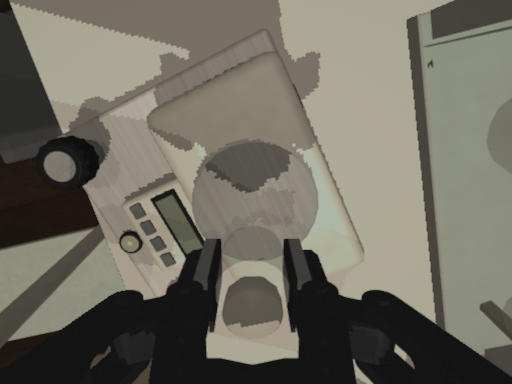

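The held vial is at (252,265), the pan outline spans u 193–318 and the FL knob is at (62,163). I'll refit the pan here.

```bash
python3 - <<'E'
from h import *
import pickle
from scipy.optimize import least_squares
s,c=pickle.load(open("w4.pkl","rb"))
g=cv2.cvtColor(c["pixels"],cv2.COLOR_RGB2GRAY);e=cv2.Canny(cv2.GaussianBlur(g,(0,0),1),15,45);e[225:]=0
v,u=np.nonzero(e);W=np.array([plane(c,a,b,83,s)[:2] for a,b in zip(u,v)]);q=np.array([543.7,-210.2])
for tol in(6,4,3,2,2):
    k=np.abs(np.linalg.norm(W-q,axis=1)-43)<tol
    q=least_squares(lambda p:np.linalg.norm(W[k]-p,axis=1)-43,q,loss="soft_l1",f_scale=.5).x
print(q.round(1),k.sum(),np.histogram(np.degrees(np.arctan2(*(W[k]-q).T[::-1])),12,(-180,180))[0])
k,l,st,ce=cv2.connectedComponentsWithStats((g>90).astype(np.uint8)[145:185,42:82],connectivity=4);i=l[19,19];print(st[i],plane(c,*(ce[i]+[42,145]),75.5,s).round(1))
E
```

```text
[ 544.6 -209.3] 351 [12  0  0  0  4 31 54 46 44 64 48 48]
[  2   7  31  30 727] [ 423.1 -154.3   75.5]
```

>>> carry_out(
  series=[
    {"offset":[0,0.0004,0.012],"dr":[0,0,0],"fingers":-0.6},
    {"offset":[0,0.0004,0.025],"dr":[0,0,0],"fingers":-0.6},
    {"offset":[0,0.0004,0.037],"dr":[0,0,0],"fingers":-0.6},
    {"offset":[0,0.0004,0.047],"dr":[0,0,0],"fingers":-0.6},
    {"offset":[0,0.0004,0.054],"dr":[0,0,0],"fingers":-0.6},
    {"offset":[0,0.0004,0.059],"dr":[0,0,0],"fingers":-0.6},
    {"offset":[0,0.0004,0.062],"dr":[0,0,0],"fingers":-0.6},
    {"offset":[0,0.0004,0.064],"dr":[0,0,0],"fingers":-0.6},
    {"offset":[0,0.0004,0.065],"dr":[0,0,0],"fingers":-0.6},
    {"offset":[0,0.0004,0.0655],"dr":[0,0,0],"fingers":-0.6},
  ],
)

```text
t: 38.85
ee_pos: [544.2, -210.4, 265.3]
ee_rot: [2.47, 1.94, 0.0]
wrist_force: [-0.4, 0.0, 0.2]
finger_gap: 28.4
```

```bash
python3 f.py 8
```

```text
39.2 pos [ 544.2  -210.34  265.22] F [ 0.17 -0.03 -0.2 ] sdFz 0.39 T cNm [-1.4 -0.6  0.6] rot [2.4701e+00 1.9405e+00 2.0000e-04] q6 -0.227 gap 28.7
```

>>> carry_out(
  series=[
    {"offset":[0,0,0.0002],"dr":[0,0,0],"fingers":-0.6},
    {"offset":[0,0,0.0004],"dr":[0,0,0],"fingers":-0.6},
    {"offset":[0,0,0.0006],"dr":[0,0,0],"fingers":-0.6},
    {"offset":[0,0,0.0008],"dr":[0,0,0],"fingers":-0.6},
    {"offset":[0,0,0.0009],"dr":[0,0,0],"fingers":-0.6},
    {"offset":[0,0,0.001],"dr":[0,0,0],"fingers":-0.6},
    {"offset":[0,0,0.001],"dr":[0,0,0],"fingers":-0.6},
    {"offset":[0,0,0.001],"dr":[0,0,0],"fingers":-0.6},
    {"offset":[0,0,0.001],"dr":[0,0,0],"fingers":-0.6},
    {"offset":[0,0,0.001],"dr":[0,0,0],"fingers":-0.6},
  ],
)

```text
t: 40.25
ee_pos: [544.1, -210.3, 263.9]
ee_rot: [2.47, 1.941, -0.0]
wrist_force: [-0.2, -0.0, -1.1]
finger_gap: 28.7
```

```bash
python3 f.py 6
```

```text
40.5 pos [ 544.13 -210.31  263.92] F [ 0.25 -0.11  0.  ] sdFz 0.61 T cNm [-0.9 -3.5  0.3] rot [ 2.4703  1.9407 -0.    ] q6 -0.227 gap 28.5
```

>>> carry_out(
  series=[
    {"offset":[0,0,0.0001],"dr":[0,0,0],"fingers":-0.6},
    {"offset":[0,0,0.0002],"dr":[0,0,0],"fingers":-0.6},
    {"offset":[0,0,0.0003],"dr":[0,0,0],"fingers":-0.6},
    {"offset":[0,0,0.0004],"dr":[0,0,0],"fingers":-0.6},
    {"offset":[0,0,0.0005],"dr":[0,0,0],"fingers":-0.6},
    {"offset":[0,0,0.0005],"dr":[0,0,0],"fingers":-0.6},
    {"offset":[0,0,0.0005],"dr":[0,0,0],"fingers":-0.6},
    {"offset":[0,0,0.0005],"dr":[0,0,0],"fingers":-0.6},
    {"offset":[0,0,0.0005],"dr":[0,0,0],"fingers":-0.6},
    {"offset":[0,0,0.0005],"dr":[0,0,0],"fingers":-0.6},
  ],
)

```text
t: 41.55
ee_pos: [544.1, -210.3, 263.4]
ee_rot: [2.47, 1.941, -0.0]
wrist_force: [-0.2, 0.2, -0.3]
finger_gap: 28.3
```

```bash
python3 f.py 6
```

```text
41.8 pos [ 544.13 -210.31  263.41] F [-0.13  0.02 -0.11] sdFz 0.34 T cNm [-1.1 -0.  -1.6] rot [ 2.4704e+00  1.9408e+00 -1.0000e-04] q6 -0.227 gap 28.5
```

>>> carry_out(
  series=[
    {"offset":[0,0,0.0001],"dr":[0,0,0],"fingers":-0.6},
    {"offset":[0,0,0.0002],"dr":[0,0,0],"fingers":-0.6},
    {"offset":[0,0,0.0003],"dr":[0,0,0],"fingers":-0.6},
    {"offset":[0,0,0.0004],"dr":[0,0,0],"fingers":-0.6},
    {"offset":[0,0,0.0005],"dr":[0,0,0],"fingers":-0.6},
    {"offset":[0,0,0.0006],"dr":[0,0,0],"fingers":-0.6},
    {"offset":[0,0,0.0006],"dr":[0,0,0],"fingers":-0.6},
    {"offset":[0,0,0.0006],"dr":[0,0,0],"fingers":-0.6},
    {"offset":[0,0,0.0006],"dr":[0,0,0],"fingers":-0.6},
    {"offset":[0,0,0.0006],"dr":[0,0,0],"fingers":-0.6},
  ],
)

```text
t: 42.85
ee_pos: [544.1, -210.3, 262.8]
ee_rot: [2.47, 1.941, -0.0]
wrist_force: [0.1, 0.3, -0.2]
finger_gap: 28.3
```

```bash
python3 f.py 5
```

```text
43.05 pos [ 544.13 -210.32  262.81] F [-0.29 -0.18 -0.03] sdFz 0.46 T cNm [-1.1  2.7 -0.6] rot [ 2.4704e+00  1.9408e+00 -1.0000e-04] q6 -0.227 gap 28.3
```

>>> carry_out(
  series=[
    {"offset":[0,0,0.0001],"dr":[0,0,0],"fingers":-0.6},
    {"offset":[0,0,0.0002],"dr":[0,0,0],"fingers":-0.6},
    {"offset":[0,0,0.0003],"dr":[0,0,0],"fingers":-0.6},
    {"offset":[0,0,0.0004],"dr":[0,0,0],"fingers":-0.6},
    {"offset":[0,0,0.0005],"dr":[0,0,0],"fingers":-0.6},
    {"offset":[0,0,0.0006],"dr":[0,0,0],"fingers":-0.6},
    {"offset":[0,0,0.0007],"dr":[0,0,0],"fingers":-0.6},
    {"offset":[0,0,0.0007],"dr":[0,0,0],"fingers":-0.6},
    {"offset":[0,0,0.0007],"dr":[0,0,0],"fingers":-0.6},
    {"offset":[0,0,0.0007],"dr":[0,0,0],"fingers":-0.6},
  ],
)

```text
t: 44.1
ee_pos: [544.2, -210.3, 262.6]
ee_rot: [2.47, 1.941, 0.0]
wrist_force: [-1.3, 1.5, 5.0]
finger_gap: 28.4
```

```bash
python3 f.py 5;python3 pic.py w5
```

```text
44.3 pos [ 544.15 -210.31  262.61] F [-1.77  1.07  5.38] sdFz 0.62 T cNm [18.7 36.6 -0.6] rot [2.4701e+00 1.9404e+00 2.0000e-04] q6 -0.227 gap 28.4
44.5 [ 544.16 -210.3   262.6 ] [2.4700e+00 1.9406e+00 2.0000e-04] -0.227 28.776404027473315
```

Contact at 5.4 N. I'll ease off, open and rise.

>>> carry_out(
  series=[
    {"offset":[0,0,-0.0004],"dr":[0,0,0],"fingers":-0.6},
    {"offset":[0,0,-0.0004],"dr":[0,0,0],"fingers":-0.35},
    {"offset":[0,0,-0.0004],"dr":[0,0,0],"fingers":-0.3},
    {"offset":[0,0,-0.0004],"dr":[0,0,0],"fingers":-0.2},
    {"offset":[0,0,-0.0004],"dr":[0,0,0],"fingers":-0.1},
    {"offset":[0,0,-0.0004],"dr":[0,0,0],"fingers":0.1},
    {"offset":[0,0,-0.0004],"dr":[0,0,0],"fingers":0.2},
    {"offset":[0,0,-0.0004],"dr":[0,0,0],"fingers":0.2},
    {"offset":[0,0,-0.0004],"dr":[0,0,0],"fingers":0.2},
    {"offset":[0,0,-0.0004],"dr":[0,0,0],"fingers":0.2},
  ],
)

```text
t: 45.55
ee_pos: [544.1, -210.3, 262.6]
ee_rot: [2.47, 1.941, -0.0]
wrist_force: [0.2, 0.0, -0.1]
finger_gap: 51.0
```

>>> carry_out(
  series=[
    {"offset":[0,0,-0.004],"dr":[0,0,0],"fingers":0.2},
    {"offset":[0,0,-0.015],"dr":[0,0,0],"fingers":0.2},
    {"offset":[0,0,-0.03],"dr":[0,0,0],"fingers":0.2},
    {"offset":[0,0,-0.05],"dr":[0,0,0],"fingers":0.2},
    {"offset":[0,0,-0.07],"dr":[0,0,0],"fingers":0.2},
    {"offset":[0,0,-0.09],"dr":[0,0,0],"fingers":0.2},
    {"offset":[0,0,-0.105],"dr":[0,0,0],"fingers":0.2},
    {"offset":[0,0,-0.115],"dr":[0,0,0],"fingers":0.2},
    {"offset":[0,0,-0.12],"dr":[0,0,0],"fingers":0.2},
    {"offset":[0,0,-0.12],"dr":[0,0,0],"fingers":0.2},
  ],
)

```text
t: 46.55
ee_pos: [544.2, -210.3, 383.2]
ee_rot: [2.47, 1.94, 0.001]
wrist_force: [0.2, -0.8, -0.1]
finger_gap: 51.4
```

```bash
python3 f.py; python3 pic.py w6
```

```text
46.75 pos [ 544.05 -210.27  381.52] F [-0.07  0.45 -0.41] sdFz 0.47 T cNm [-0.5 -2.3 -0.9] rot [-2.4687e+00 -1.9395e+00  1.7000e-03] q6 -0.227 gap 51.2
46.95 [ 544.11 -210.3   381.89] [-2.4696e+00 -1.9401e+00  9.0000e-04] -0.227 51.35332648567463
```

View pics/w6.png

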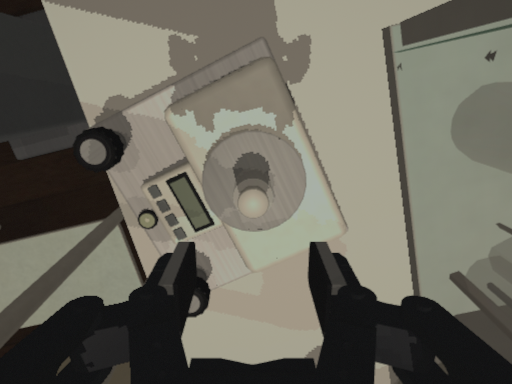

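The vial stands upright with its cap at (253,203). The pan outline is centred at (254,181) and the knobs are at (95,151) and (195,296). One last numeric check before I hand in.

```bash
python3 - <<'E'
from h import *
import pickle
from station import robot
s,c=pickle.load(open("w6.pkl","rb"));g=cv2.cvtColor(c["pixels"],cv2.COLOR_RGB2GRAY)
print("cap",plane(c,253,203,131,s).round(1),"pan",plane(c,254.3,181,83,s).round(1))
k,l,st,ce=cv2.connectedComponentsWithStats((g>90).astype(np.uint8)[131:171,75:115],connectivity=4);i=l[20,19];print(plane(c,*(ce[i]+[75,131]),75.5,s).round(1))
robot.job_done();print(robot.get_state()["t"])
E
```

```text
cap [ 544.3 -209.6  131. ] pan [ 545.9 -207.8   83. ]
[ 422.9 -154.2   75.5]
the job is handed in; nothing more can be done
the job is handed in; nothing more can be done
```

The balance is levelled, the white bottle stands upright on the pan, and the job is handed in. The last picture was at 46.95 s, inside the 72 s limit; the hand-in reported no verdict.

- **Finding the foot:** Pressing showed the front-right corner gave way, tipping at about 3.5 N. The front-left corner was sound.
- **Turning the knob:** I turned the front-right knob clockwise about 2.8 rad in two grips. The total was set to bring the foot to first contact and then about 0.65 mm further. No deliberate press passed about 5.5 N.
- **Level check:** After the first 2.2 rad the front-right foot met the bench under a light press. After the last 0.6 rad the front-left corner was still firm, at 5.3 N, and stood about 0.12 mm higher. That suggests it gave up about 4 N to the front-right foot, and that neither front foot is lifted.
- **Bottle:** It was lowered until it touched at about 5 N, then released. The last picture shows it about 2.4 mm from the pan centre read by eye in that picture. It is within about 1 mm of the centre from the three earlier wrist-camera fits.
- **Balance position:** The front-left knob stayed within about 1 mm of where it started.

**Unchecked or in disagreement:**
- I did not press the front-right corner again after the final turn. Its share of the load is inferred, and the 0.65 mm is good to about ±0.3 mm.
- The bottle met the pan about 0.8 mm lower than its grip height predicted. I put this down to the pads shifting as they closed.
- The top camera put the pan centre about 3 mm further left than the wrist camera did. I used the wrist camera.

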